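# Plug the pipe in the vise

## Task

Close off the open flanged pipe that stands upright in the bench vise before it is ground: set the larger of the two tapered rubber plugs into its bore, narrow end down, until its head rests on the flange. Keep hold of the plug until its narrow end is inside the pipe, do not drop it in from above, and leave the smaller plug standing where it is.

Things in the scene. Friction and masses are not known exactly. Their poses are not given: they have to be found in the camera images.
- plug: The larger dark grey rubber plug, 0.1 to 0.2 kg, standing loose on its narrow end. From below: taper 34 mm long, 38 mm wide at the foot and 54 mm at its top; head 80 mm wide and 8 mm thick (34 to 42 mm above the foot); knob to hold it by, 30 mm wide and 30 mm tall (42 to 72 mm above the foot). All round, so yaw does not matter. Origin: centre of the foot; z up its axis to the knob.
- small_plug: The smaller dark grey rubber plug, a bystander of the same shape, far too small for the pipe: 54 mm tall, foot 24 mm, head 46 mm and knob 20 mm in diameter, loose. Origin: centre of its foot; z up. The two plugs may stand in each other's place.
- pipe_mouth (a point): Centre of the mouth of the steel pipe held in the vise, level with its flange's top face, 170 mm above the bench; z up along the bore. Bore 60 mm in diameter, 99 mm deep; flange 112 mm in diameter, 14 mm thick. The pipe is fixed. When the plug's head rests on the flange, the plug's foot is 34 mm below this point.
- vise: The green bench vise, fixed to the bench. Origin on the bench straight below the pipe mouth; x along the vise to its screw and handle. It reaches 135 mm to -x, 226 mm to +x, 85 mm to either side. Its jaws and anvil end 29 mm or more below the pipe's mouth; the handle, 217 mm out on x, rises 4 mm above the mouth's level.

How it is judged:
On the way:
1. the plug's narrow end is at least 10 mm inside the pipe while the fingers still hold it (z of plug in the frame of pipe_mouth below -0.01 m and horizontal distance between plug and pipe_mouth below 0.02 m and contact force between the fingers and plug above 0.5 N), for 0.1 s.
At the end, for the whole second after the job is handed in: The larger plug sits in the pipe's bore, knob up, its foot 34 mm (within 8 mm) below the mouth and within 12 mm of the bore's axis, upright within 10 degrees, at rest and released; the smaller plug stands upright within 30 mm of where it was (z of plug in the frame of pipe_mouth between -0.042 and -0.026 m and horizontal distance between plug and pipe_mouth below 0.012 m and angle between plug's own z axis and vertical below 0.175 rad and linear speed of plug below 0.02 m/s and distance of small_plug from where it was at the start of the episode below 0.03 m and angle between small_plug's own z axis and vertical below 0.3 rad); the robot touches nothing.
It fails at once if the smaller plug is moved more than 30 mm or knocked over (distance of small_plug from where it was at the start of the episode above 0.03 m or angle between small_plug's own z axis and vertical above 0.3 rad).
It also fails if it takes over 38 s, if anything falls off the work surface, if the arm or the gripper's body presses on something with over 40 N, if the wrist force passes 120 N, or if a joint passes its speed limit or range.

## Robot

A 6-joint arm with a two-finger parallel gripper is mounted at the origin on the work surface. World frame = base frame: x ahead of the robot, y to its left, z up, the work surface at z = 0. Lengths are in m, angles in rad, forces in N, time in s.
With the tool pointing down it reaches from about 0.3 to 0.875 m from the base axis. Payload 6.4 kg.
Tool frame: the origin (TCP) lies at the very end of the fingers, on their centre line; the grasp point (between the pads) lies 19 mm behind it; x points along the fingers, y is the direction in which the jaws open and shut, and the axes are right-handed (so a half turn about x gives the same grasp; the last joint's range is limited). The gripper opens to 85 mm and grips with 20 to 120 N. Pads are 22 mm wide; open, the fingers measure 114 mm over their backs; the gripper's body (76 mm by 85 mm) begins 54 mm behind the grasp point. The pads swing forward as they close: fully open they stand 13 mm farther back than shut.
Start: joints at [-1.392, 0.181, 1.607, -0, 1.354, -0.206], TCP at [0.216, -0.533, 0.208] pointing down, gripper open.
Joint ranges: [-2.99, 2.99], [-0.89, 2.07], [0.3, 2.58], [-1.14, 4.28], [0, 2.63], [-3.12, 3.12]. Speed limits (rad/s): [2.57, 2.57, 3.01, 3.14, 3.14, 3.14].

## Interface

Orientations are given as a unit quaternion [w, x, y, z].
In Python, from bench import status, optics, hand_in gives the robot as it stands. The module is installed in compiled form; this text tells all that it offers.
- The arm moves only by the shell command python3 -m jog 'ROWS'. ROWS is JSON, one flat list of numbers, 5 for each row, row after row: the shift along the tool's x, y, z in mm, then the turn about the tool's x in degrees, then the opening in per cent of the stroke, from 0 (shut) to 100 (fully open). In form: [tx, ty, tz, yaw, gripper, tx, ty, tz, yaw, gripper, ...]. A call has exactly 5 rows; each row is the pose to reach, as a shift and turn from the pose commanded when the call began, along the tool's axes at that moment; what a row does not reach only later rows make up. A row lasts 1/10 s, in which the tool goes at most 50 mm and 8.59 degrees, less where a joint would pass 70% of its speed; a pose out of reach is approached as far as the arm can. A call with a gripper value outside its range is refused whole. The fingers move at their own pace and stop on an object; the grip force is fixed at half the most. Time passes only in rows, so rows that repeat a pose let the fingers close, or fill a call up. It gives the time, the measured TCP pose, the force and the opening at its end, in the units of the state.
- status.get_obs(): the state, without advancing time (a new reading comes with each control period).
- optics.camera(name): name is "side" or "top"; returns the picture (384x512x3 uint8, red, green, blue); there is no depth.
- optics.get_calibration(name): a dict with "vertical_fov" (degrees; the focal length in pixels is half the picture's height over the tangent of half this angle, whatever the lens; pixels are square), "cx", "cy" (the principal point, pixels), "k1" (the pictures are not rectified: a ray, as slopes to the right and down, at radius r is drawn at 1 + k1 r^2 times it, then the intrinsics apply), "extrinsics" (4x4, takes a point from camera to world coordinates). Camera axes: x right, y up, looking along -z (the intrinsics and any distortion apply to the point x, -y, -z); pixel columns grow to the right and rows downward; lengths in m; the calibration is good to about 2 mm. A picture is of the moment at which its call begins. get_calibration takes no time and is no camera call.
- hand_in(): hands the job in, once; it reports no verdict.
The state is a dict: "time_s": time; "q": joint angles; "dq": joint speeds; "joint_efforts": joint torques, N m; "eef_pos": TCP position; "eef_rot": TCP orientation; "wrist_force": force on the tool from outside, world axes, zero at the start; "torque": the same for the moment, N m; "opening": opening from 0.0 (shut) to 1.0 (fully open).
Only numpy, scipy, OpenCV 4.12 (cv2) and the standard library are available. Lean on these libraries where they do the work, as an engineer would, in place of code of your own. Each camera call takes 0.05 s, during which the arm holds its last target. There are 200 camera calls.

## Working session

There is one attempt and no reset: what is moved stays moved. The work goes in short steps, Python scripts to look and compute and a shell command to move; the robot and the scene stay as the last step left them, time stands still between calls to the robot, and variables do not carry over. Pictures are saved under pics/ and viewed, on a budget of 10 in all, crops included, one or two more only if the job needs it, and the job is handed in when it is done.

```bash
mkdir -p pics
python3 - <<'E'
from bench import status, optics
import cv2
for n in("side","top"):
    im=optics.camera(n); cv2.imwrite(f"pics/{n}0.png",im[:,:,::-1])
    c=optics.get_calibration(n); print(n,c)
print(status.get_obs())
E
```

```text
side {'vertical_fov': 43.44746638678542, 'cx': 253.53433951222573, 'cy': 182.1742375766548, 'k1': 0.0400730411073027, 'extrinsics': array([[-0.94913383,  0.23932312, -0.20462017,  0.32621495],
       [-0.31440073, -0.6847425 ,  0.65747996,  0.67131663],
       [ 0.01723803,  0.6883692 ,  0.72515563,  0.82817996],
       [ 0.        ,  0.        ,  0.        ,  1.        ]])}
top {'vertical_fov': 51.78299900256849, 'cx': 254.80820276706726, 'cy': 189.00288339171126, 'k1': 0.02572013574991443, 'extrinsics': array([[ 0.01198086,  0.99090257, -0.13404687,  0.39055046],
       [-0.99927628,  0.00702486, -0.03738416,  0.03872989],
       [-0.0361024 ,  0.13439775,  0.99026959,  0.87755073],
       [ 0.        ,  0.        ,  0.        ,  1.        ]])}
{'time_s': 0.1, 'q': array([-1.39230749e+00,  1.81471233e-01,  1.60790555e+00, -2.25772867e-05,
        1.35378416e+00, -2.06333921e-01]), 'dq': array([-0.00140293, -0.00170814, -0.00192146, -0.00091622, -0.00102193,
        0.00073758]), 'joint_efforts': array([ 3.25671399e-04, -4.45876300e+01, -3.52236986e+01, -2.45658057e-04,
        4.19065604e-03,  9.70827898e-06]), 'eef_pos': array([ 0.21574732, -0.53242039,  0.20717293]), 'eef_rot': array([-0.13466456, -0.69405719, -0.13577361,  0.69405734]), 'wrist_force': array([ 0.05189231, -0.48407333, -0.31009993]), 'torque': array([-0.05505509, -0.01336092,  0.04600183]), 'opening': 1.0007602867366336}
```

View pics/side0.png

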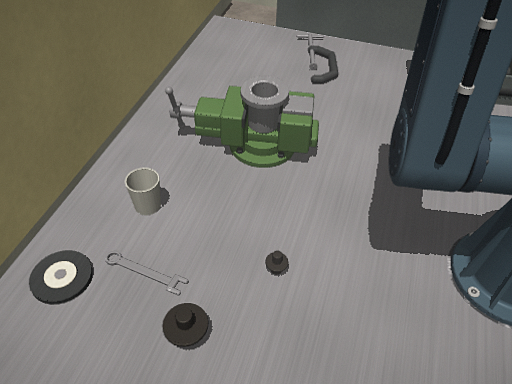

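View pics/top0.png

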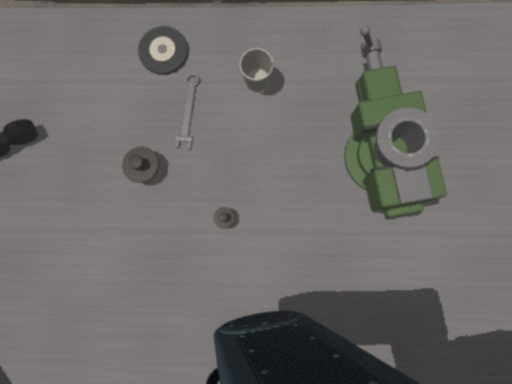

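Side view: large plug near (186,322), small plug (277,262), pipe mouth (264,93). Top view: large plug (141,164), small plug (224,217), pipe mouth (407,137). Next I'll measure them with ellipse fits.

```bash
cat > h.py <<'E'
import numpy as np, cv2
from bench import status, optics
from scipy.spatial.transform import Rotation as R
def KD(c):
    f=192/np.tan(np.radians(c["vertical_fov"]/2)); return np.array([[f,0,c["cx"]],[0,f,c["cy"]],[0,0,1]]),np.array([c["k1"],0,0,0.])
def ray(n,uv):
    c=optics.get_calibration(n);K,D=KD(c);p=cv2.undistortPoints(np.array([[uv]],float),K,D)[0,0]
    E=c["extrinsics"];d=E[:3,:3]@[p[0],-p[1],-1];return E[:3,3],d/np.linalg.norm(d)
def plane(n,uv,z):
    o,d=ray(n,uv);return o+d*(z-o[2])/d[2]
def tri(a,b):
    (o1,d1),(o2,d2)=ray("side",a),ray("top",b)
    s=np.linalg.lstsq(np.c_[d1,-d2],o2-o1,rcond=None)[0];p,q=o1+s[0]*d1,o2+s[1]*d2
    return (p+q)/2,np.linalg.norm(p-q)
def proj(n,P):
    c=optics.get_calibration(n);K,D=KD(c);E=c["extrinsics"];q=(np.atleast_2d(P)-E[:3,3])@E[:3,:3]
    q=q*[1,-1,-1];return cv2.projectPoints(q,np.zeros(3),np.zeros(3),K,D)[0][:,0]
def axes():
    s=status.get_obs();w,x,y,z=s["eef_rot"];return s,R.from_quat([x,y,z,w]).as_matrix()
def rel(P):  # shift in mm in tool axes from measured pose to world TCP P
    s,M=axes();return np.round(M.T@(np.array(P)-s["eef_pos"])*1000,1)
E
python3 - <<'E'
from h import *
im={n:cv2.imread(f"pics/{n}0.png") for n in("side","top")}
def blob(n,uv,r,th,z):
    g=cv2.cvtColor(im[n],cv2.COLOR_BGR2GRAY);m=(g<th).astype(np.uint8);w=np.zeros_like(m);cv2.circle(w,uv,r,1,-1)
    cs,_=cv2.findContours(m*w,cv2.RETR_EXTERNAL,cv2.CHAIN_APPROX_NONE);c=max(cs,key=cv2.contourArea)
    e=cv2.fitEllipse(cv2.convexHull(c));print(n,np.round(e[0],1),np.round(e[1],1),plane(n,e[0],z).round(4))
for n,a,b in(("side",(186,325),(277,263)),("top",(141,164),(224,217))):
    blob(n,a,32,70 if n=="side" else 85,.038);blob(n,b,18,70 if n=="side" else 85,.028)
for n,p in(("side",(264,95)),("top",(407,137))):print(n,plane(n,p,.17).round(4))
print(tri((264,93),(407,137)))
print(axes()[1].round(3))
t=[]
for n,(u,v) in(("side",(264,98)),("top",(405,138)),("side",(186,322)),("top",(141,164))):
    t.append(cv2.resize(im[n][v-36:v+36,u-48:u+48],(400,300),interpolation=cv2.INTER_CUBIC))
cv2.imwrite("pics/c1.png",np.vstack([np.hstack(t[:2]),np.hstack(t[2:])]))
E
```

```text
side [186.9 325.9] [45.3 48.7] [0.5503 0.3229 0.038 ]
side [276.7 263. ] [22.3 24.2] [0.4395 0.1397 0.028 ]
top [146.4 165.5] [34.7 44.9] [0.5541 0.3074 0.038 ]
top [228.4 217.7] [18.4 20.6] [0.4428 0.127  0.028 ]
side [ 0.5753 -0.1925  0.17  ]
top [ 0.583  -0.2084  0.17  ]
(array([ 0.58315061, -0.21144934,  0.16144359]), np.float64(0.004281725132710681))
[[-0.     0.375 -0.927]
 [ 0.002 -0.927 -0.375]
 [-1.    -0.002 -0.   ]]
```

View pics/c1.png

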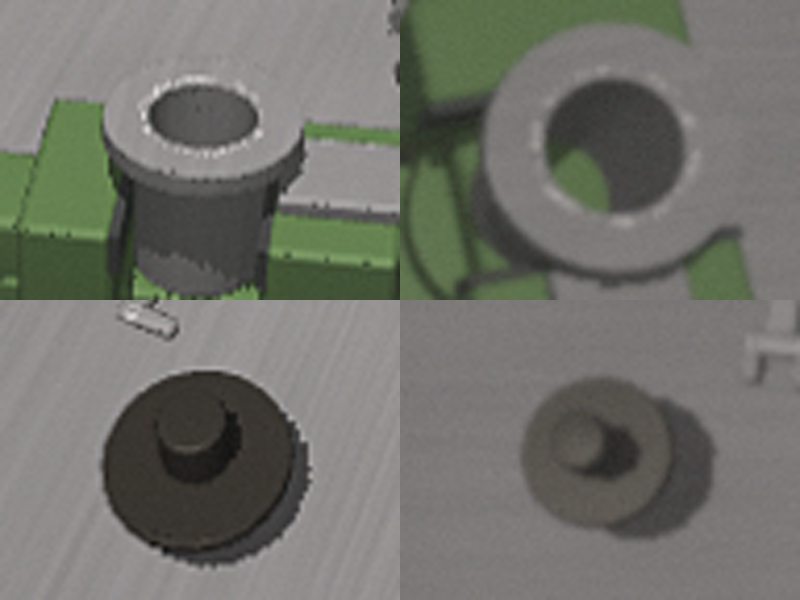

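Run:
```python
from h import *
for nm,a,b,z in(("bore",(264.5,89.6),(408.3,136.5),.17),("head",(185.1,323.8),(139.9,164.2),.042),("knob",(183.7,313.7),(135.8,160.3),.072)):
    print(nm,plane("side",a,z).round(4),plane("top",b,z).round(4),tri(a,b)[0].round(4),tri(a,b)[1].round(4))
s,M=axes();c=optics.get_calibration("top")
K=(.2157,-.5324,.207)
```

```text
bore [ 0.5805 -0.2126  0.17  ] [ 0.584  -0.2107  0.17  ] [ 0.5815 -0.21    0.1721] 0.0036
head [0.5537 0.3221 0.042 ] [0.5562 0.3204 0.042 ] [0.5556 0.321  0.0395] 0.0022
knob [0.5548 0.3193 0.072 ] [0.5585 0.3193 0.072 ] [0.5568 0.3191 0.0717] 0.0036
```

```bash
python3 -m jog '[0,-662,-635,0,100,0,-662,-635,0,100,0,-662,-635,0,100,0,-662,-635,0,100,0,-662,-635,0,100]'; python3 -c "
from h import *;print(rel((.556,.320,.19)))"
```

```text
time_s: 0.6
eef_pos: [0.3087, -0.2987, 0.2076]
eef_rot: [0.135, 0.694, 0.135, -0.694]
wrist_force: [0.3, -0.9, -0.1]
opening: 0.998
[  17.9 -481.  -461.1]
```

```bash
python3 -m jog '[0,-481,-461,0,100,0,-481,-461,0,100,0,-481,-461,0,100,0,-481,-461,0,100,0,-481,-461,0,100]'; python3 -c "
from h import *;print(rel((.556,.320,.19)))"
```

```text
time_s: 1.1
eef_pos: [0.4013, -0.0665, 0.208]
eef_rot: [0.135, 0.694, 0.135, -0.694]
wrist_force: [0.8, -0.0, -0.4]
opening: 1.0
[  18.  -300.3 -288.4]
```

```bash
python3 -m jog '[0,-300,-288,0,100,0,-300,-288,0,100,0,-300,-288,0,100,0,-300,-288,0,100,0,-300,-288,0,100]'; python3 -c "
from h import *;print(rel((.556,.320,.19)))"
```

```text
time_s: 1.6
eef_pos: [0.494, 0.1659, 0.2077]
eef_rot: [-0.135, -0.694, -0.135, 0.694]
wrist_force: [0.8, -0.3, 0.1]
opening: 1.002
[  17.7 -119.6 -115.4]
```

```bash
python3 -m jog '[0,-120,-115,0,100,0,-120,-115,0,100,0,-120,-115,0,100,0,-120,-115,0,100,80,-120,-115,0,100]'; python3 -c "
from h import *;print(rel((.556,.320,.12)))"
```

```text
time_s: 2.1
eef_pos: [0.5608, 0.3228, 0.1645]
eef_rot: [0.135, 0.699, 0.137, -0.689]
wrist_force: [1.2, -0.0, 0.8]
opening: 1.002
[44.4  0.7  6.1]
```

```bash
python3 -m jog '[40,0,0,0,100,40,0,0,0,100,40,0,0,0,100,40,0,0,0,100,40,0,0,0,100]'
python3 - <<'E'
from h import *
print(rel((.556,.320,.12)))
t=[]
P=status.get_obs()["eef_pos"];print(P)
for n,(u,v) in(("side",(186,300)),("top",(141,164))):
    im=optics.camera(n)[:,:,::-1].copy();cv2.imwrite(f"pics/{n}1.png",im);p=proj(n,P)[0];print(n,p)
    t.append(cv2.resize(im[v-75:v+75,max(u-100,0):u+100][:, :200],(533,400) if 0 else (400,300),interpolation=cv2.INTER_CUBIC))
cv2.imwrite("pics/c2.png",np.hstack(t))
E
```

```text
time_s: 2.6
eef_pos: [0.5574, 0.3185, 0.1212]
eef_rot: [0.135, 0.696, 0.135, -0.692]
wrist_force: [-0.6, 0.1, 0.3]
opening: 0.999
[ 1.2 -1.9  0.7]
[0.55736677 0.31847024 0.12118669]
side [179.88698841 298.00156707]
top [127.84830314 155.71440157]
```

View pics/c2.png

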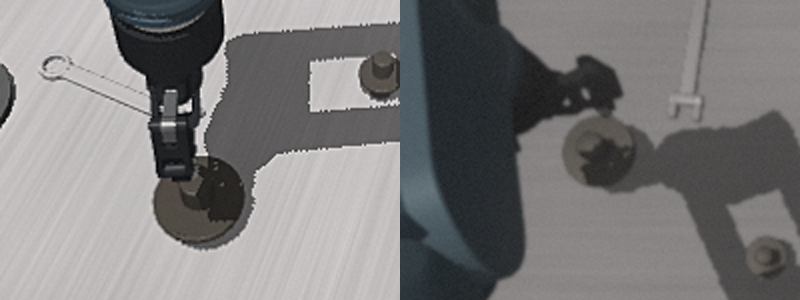

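```bash
python3 -m jog '[40,-2,0,0,100,72,-2,0,0,100,72,-2,0,0,100,72,-2,0,0,100,72,-2,0,0,100]'; python3 -c "
from h import *;print(rel((.556,.320,.048)),status.get_obs()['wrist_force'])"
```

```text
time_s: 3.2
eef_pos: [0.5566, 0.3205, 0.0487]
eef_rot: [0.135, 0.695, 0.135, -0.693]
wrist_force: [0.2, -0.3, -0.0]
opening: 1.0
[0.7 0.2 0.7] [ 0.22200524 -0.25228852 -0.02030721]
```

```bash
python3 -m jog '[0,0,0,0,60,0,0,0,0,30,0,0,0,0,0,0,0,0,0,0,0,0,0,0,0]'; python3 -m jog '[0,0,0,0,0,0,0,0,0,0,0,0,0,0,0,0,0,0,0,0,0,0,0,0,0]'
```

```text
time_s: 3.7
eef_pos: [0.5552, 0.3202, 0.0469]
eef_rot: [0.135, 0.695, 0.135, -0.694]
wrist_force: [-0.7, 1.4, 5.6]
opening: 0.288
time_s: 4.2
eef_pos: [0.56, 0.323, 0.0529]
eef_rot: [0.134, 0.699, 0.137, -0.689]
wrist_force: [-1.4, 3.7, 27.2]
opening: 0.002
```

The fingers shut completely and the wrist shows an upward push, so the grip missed. I'll look before moving.

Run:
```python
from h import *
t=[]
for n,(u,v) in(("side",(186,300)),("top",(141,164))):
    im=optics.camera(n)[:,:,::-1].copy();cv2.imwrite(f"pics/{n}2.png",im)
    t.append(cv2.resize(im[v-50:v+50,u-66:u+67],(400,300),interpolation=cv2.INTER_CUBIC))
cv2.imwrite("pics/c3.png",np.hstack(t));s=status.get_obs();print(s["eef_pos"],s["wrist_force"],s["torque"])
```

```text
[0.55998194 0.32299992 0.05296771] [-1.96278265  4.44375696 26.18486808] [0.61310444 0.26638178 0.00416764]
```

View pics/c3.png

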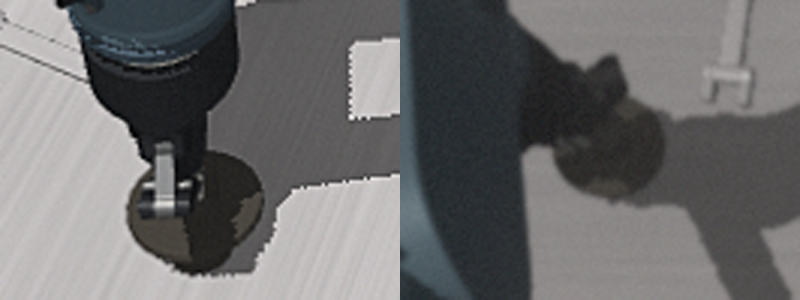

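Run:
```python
from h import *
print("open finger", proj("side",[.541,.357,.134]), proj("top",[.573,.279,.134]), proj("side",[.573,.279,.134]))
for n in("side","top"):print(n,"tcp now",proj(n,[.56,.323,.053]).round(1),"knobtop",proj(n,[.556,.32,.072]).round(1))
im=[cv2.imread(f"pics/{n}{i}.png") for n,i in(("side",1),("side",2))]
t=[cv2.resize(a[265:355,126:246],(400,300),interpolation=cv2.INTER_CUBIC) for a in im]
o=np.hstack(t);o=cv2.convertScaleAbs(o,alpha=2,beta=10);cv2.imwrite("pics/c4.png",o)
```

```text
open finger [[178.44690958 317.72610105]] [[146.10465664 146.48996121]] [[180.44244967 271.50897693]]
side tcp now [[181.  320.1]] knobtop [[182.9 313.9]]
top tcp now [[137.1 161.4]] knobtop [[135.4 161.5]]
```

View pics/c4.png

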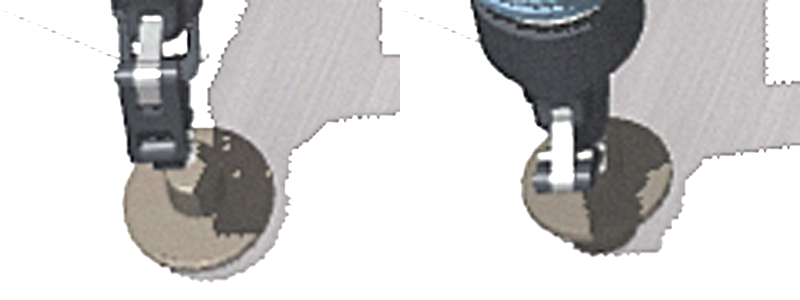

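Both views show the gripper about 10 mm further out in +x than its reported pose: the finger sits 5–6 px left of its projection in the side view and about 5 px up in the top view. The fingers therefore closed beside the knob, on its +x side. I'll lift straight up, open, and look again.

```bash
python3 -m jog '[-20,0,0,0,0,-50,0,0,0,0,-50,0,0,0,60,-50,0,0,0,100,-50,0,0,0,100]'; python3 -m jog '[-40,0,150,0,100,-40,0,150,0,100,-40,0,150,0,100,-40,0,150,0,100,-40,0,150,0,100]'
python3 - <<'E'
from h import *
t=[];s=status.get_obs();print(s["eef_pos"],s["eef_rot"],s["wrist_force"])
for n,(u,v) in(("side",(186,310)),("top",(150,164))):
    im=optics.camera(n)[:,:,::-1].copy();cv2.imwrite(f"pics/{n}3.png",im);print(proj(n,s["eef_pos"]))
    t.append(cv2.convertScaleAbs(cv2.resize(im[v-75:v+74,max(u-100,0):u+100],(400,300),interpolation=cv2.INTER_CUBIC),alpha=1.7,beta=5))
    z=cv2.convertScaleAbs(cv2.resize(im[v-37:v+38,u-50:u+50],(400,300),interpolation=cv2.INTER_CUBIC),alpha=1.7,beta=5); t.append(z)
cv2.imwrite("pics/c5.png",np.vstack([np.hstack(t[::2]),np.hstack(t[1::2])]))
E
```

```text
time_s: 4.8
eef_pos: [0.5538, 0.3195, 0.0946]
eef_rot: [-0.135, -0.693, -0.135, 0.695]
wrist_force: [0.1, -0.2, -1.3]
opening: 0.505
time_s: 5.3
eef_pos: [0.4145, 0.2632, 0.1356]
eef_rot: [-0.135, -0.694, -0.135, 0.694]
wrist_force: [0.6, 0.4, -0.3]
opening: 1.002
[0.41451169 0.26322853 0.13559403] [-0.13529896 -0.69389624 -0.1352451   0.69419808] [ 0.55661298  0.36601964 -0.28140009]
[[273.4712063  290.05973949]]
[[150.04531799 228.51386937]]
```

View pics/c5.png

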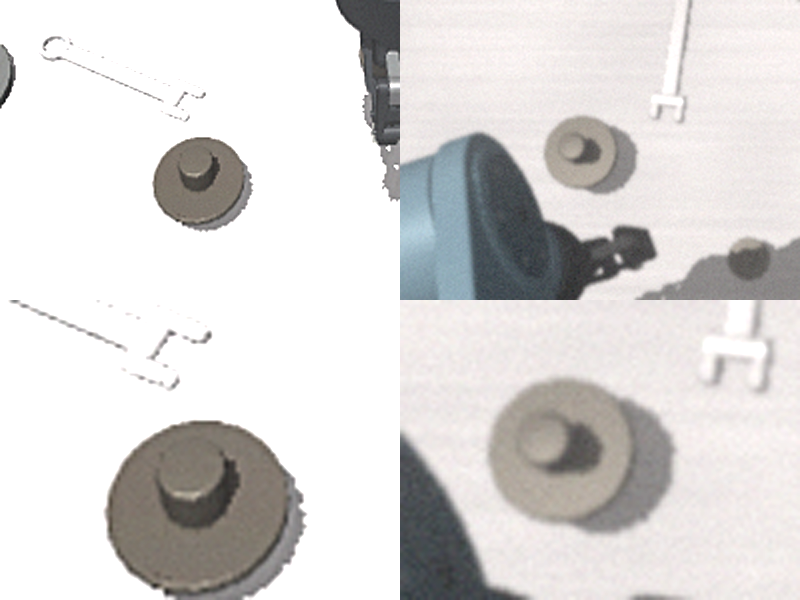

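The plug still stands upright and hasn't moved: head at about (185,323) side and (139.6,164) top. Next I'll measure the gripper's offset against its reported pose in these same pictures.

Run:
```python
from h import *
s,M=axes();t=[];P=np.array([.41451,.26323,.13559]);print(M.round(3))
for n,(u,v) in(("side",(275,290)),("top",(155,215))):
    im=cv2.imread(f"pics/{n}3.png")[v-45:v+45,u-60:u+60]
    im=cv2.convertScaleAbs(cv2.resize(im,(400,300),interpolation=cv2.INTER_CUBIC),alpha=2.5,beta=20)
    for k in(-1,1):
        q=(proj(n,P+M@[-.013,k*.0425,0])[0]-[u-60,v-45]+.5)*10/3;print(n,k,q.round())
        cv2.drawMarker(im,tuple(int(a) for a in q),(0,0,255),cv2.MARKER_CROSS,14,1)
    t.append(im)
print((proj("side",P+[[.01,0,0],[0,.01,0],[0,0,.01]])-proj("side",P))*10/3,(proj("top",P+[[.01,0,0],[0,.01,0],[0,0,.01]])-proj("top",P))*10/3)
cv2.imwrite("pics/c6.png",np.hstack(t))
```

```text
[[ 0.001  0.375 -0.927]
 [ 0.    -0.927 -0.375]
 [-1.     0.    -0.001]]
side -1 [206. 218.]
side 1 [190.  64.]
top -1 [106. 224.]
top 1 [250. 168.]
[[-19.49923499  -5.83757199]
 [ -5.90137527  17.18619169]
 [  0.96403053 -10.88377599]] [[  0.86311044 -17.7545945 ]
 [-17.57349238  -0.16609555]
 [ -5.36214082  -0.63325735]]
```

View pics/c6.png

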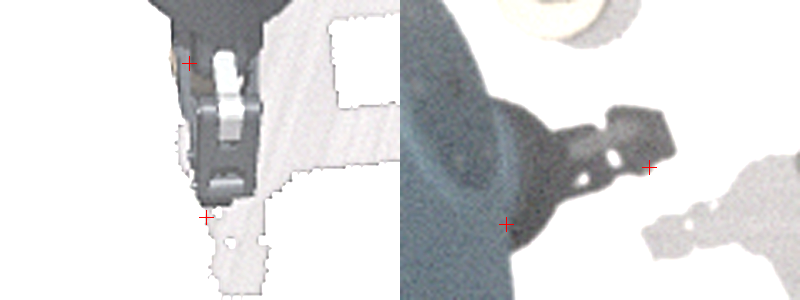

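The offset seems to change with pose, so I'll correct it by eye at the plug. I'll go back about 11 mm short in x, straddle the knob with the fingers open, and look before closing.

```bash
python3 -m jog '[10,0,-138,0,100,10,0,-138,0,100,10,0,-138,0,100,10,0,-138,0,100,10,0,-138,0,100]'; python3 -m jog '[45,0,-138,0,100,65,0,0,0,100,65,0,0,0,100,65,0,0,0,100,65,0,0,0,100]' | head -0
python3 - <<'E'
from h import *
s=status.get_obs();t=[];P=s["eef_pos"];print(s["time_s"],P,s["wrist_force"])
for n,(u,v) in(("side",(186,310)),("top",(141,155))):
    im=optics.camera(n)[:,:,::-1].copy();cv2.imwrite(f"pics/{n}4.png",im);print(proj(n,[P,P+[0,0,.01],[.556,.32,.072]]).round(1).tolist())
    t.append(cv2.convertScaleAbs(cv2.resize(im[v-45:v+45,u-60:u+60],(400,300),interpolation=cv2.INTER_CUBIC),alpha=2.2,beta=15))
cv2.imwrite("pics/c7.png",np.hstack(t))
E
```

```text
time_s: 5.9
eef_pos: [0.5442, 0.3153, 0.1237]
eef_rot: [-0.135, -0.693, -0.135, 0.695]
wrist_force: [0.1, -0.0, 0.6]
opening: 1.002
6.4 [0.54366658 0.31547103 0.0615645 ] [0.29316458 0.34245097 0.77571455]
[[191.1, 316.7], [190.6, 313.8], [182.9, 313.9]]
[[138.9, 168.2], [137.3, 167.3], [135.4, 161.5]]Exception ignored on flushing sys.stdout:
BrokenPipeError: [Errno 32] Broken pipe
```

View pics/c7.png

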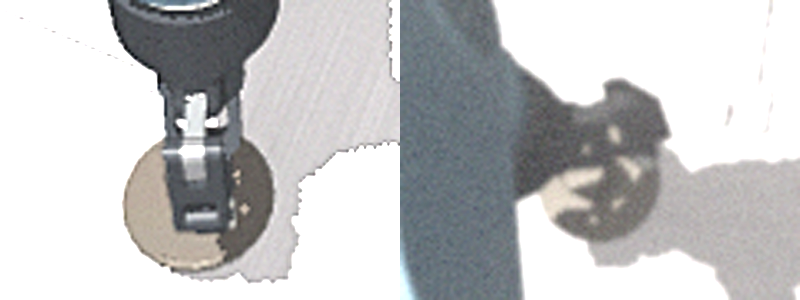

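The near finger is centred at about x=203 in the side crop, where 202 would be aligned with the knob. The top-view fingertip is at (668,125) against about (676,134) expected. Lateral alignment is good to a few mm, so I'll lower and close.

```bash
python3 -m jog '[9,0,2,0,100,9,0,2,0,100,9,0,2,0,50,9,0,2,0,25,9,0,2,0,25]'; python3 -m jog '[0,0,0,0,20,0,0,0,0,10,0,0,0,0,10,0,0,0,0,10,0,0,0,0,10]'
```

```text
time_s: 7.0
eef_pos: [0.5419, 0.3147, 0.0522]
eef_rot: [0.135, 0.694, 0.135, -0.694]
wrist_force: [-0.4, 0.7, 0.2]
opening: 0.514
time_s: 7.5
eef_pos: [0.5417, 0.3146, 0.052]
eef_rot: [-0.135, -0.694, -0.135, 0.694]
wrist_force: [-0.0, -0.4, -0.3]
opening: 0.099
```

Run:
```python
from h import *
s=status.get_obs();t=[];P=s["eef_pos"]
for n,(u,v) in(("side",(186,310)),("top",(141,155))):
    im=optics.camera(n)[:,:,::-1].copy();cv2.imwrite(f"pics/{n}5.png",im);print(proj(n,[P,P+[0,0,.01],[.556,.32,.072]]).round(1).tolist())
    t.append(cv2.convertScaleAbs(cv2.resize(im[v-45:v+45,u-60:u+60],(400,300),interpolation=cv2.INTER_CUBIC),alpha=2.2,beta=15))
cv2.imwrite("pics/c8.png",np.hstack(t))
```

```text
[[192.7, 319.3], [192.3, 316.4], [182.9, 313.9]]
[[140.7, 169.9], [139.2, 169.1], [135.4, 161.5]]
```

View pics/c8.png

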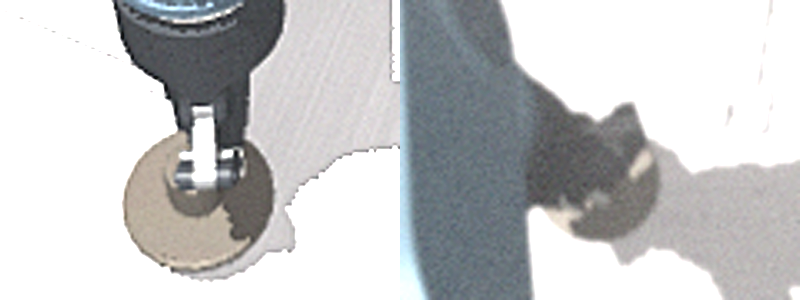

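The knob's front shows below the closed fingertips, so they closed just above the knob top. The true tip height is about 20 mm above the reported one, which also explains the first miss. I'll open, step down and check the force.

```bash
python3 -m jog '[0,0,0,0,100,0,0,-3,0,100,0,0,-3,0,100,0,0,-3,0,100,6,0,-3,0,100]'; python3 -m jog '[6,0,0,0,100,10,0,0,0,100,10,0,0,0,100,10,0,0,0,100,10,0,0,0,100]'
```

```text
time_s: 8.1
eef_pos: [0.5453, 0.316, 0.0467]
eef_rot: [0.135, 0.695, 0.135, -0.693]
wrist_force: [-0.0, -0.3, -0.2]
opening: 0.933
time_s: 8.6
eef_pos: [0.5447, 0.3158, 0.0362]
eef_rot: [0.135, 0.694, 0.135, -0.694]
wrist_force: [-0.3, -1.4, -0.9]
opening: 0.999
```

```bash
python3 -m jog '[6,0,0,0,100,6,0,0,0,60,6,0,0,0,30,6,0,0,0,10,6,0,0,0,10]'; python3 -m jog '[0,0,0,0,10,0,0,0,0,10,0,0,0,0,10,0,0,0,0,10,0,0,0,0,10]'
```

```text
time_s: 9.1
eef_pos: [0.5446, 0.3158, 0.0302]
eef_rot: [0.135, 0.694, 0.135, -0.694]
wrist_force: [-1.6, 1.4, 6.4]
opening: 0.333
time_s: 9.6
eef_pos: [0.5447, 0.3159, 0.0304]
eef_rot: [0.135, 0.694, 0.135, -0.694]
wrist_force: [-2.2, 1.0, 6.3]
opening: 0.308
```

It stopped on something at 31%. I'll lift and check.

```bash
python3 -m jog '[-5,0,0,0,0,-15,0,0,0,0,-30,0,0,0,0,-50,0,0,0,0,-60,0,0,0,0]'; python3 -m jog '[-60,0,0,0,0,-100,0,0,0,0,-140,0,0,0,0,-140,0,0,0,0,-140,0,0,0,0]';python3 - <<'E'
from h import *
s=status.get_obs();t=[];P=s["eef_pos"];print(P,s["wrist_force"],s["opening"])
for n in("side","top"):
    im=optics.camera(n)[:,:,::-1].copy();cv2.imwrite(f"pics/{n}6.png",im);q=proj(n,P)[0];u,v=(int(a) for a in q);print(u,v)
    v=max(60,min(v,324));u=max(80,min(u,432))
    t.append(cv2.convertScaleAbs(cv2.resize(im[v-60:v+60,u-80:u+80],(400,300),interpolation=cv2.INTER_CUBIC),alpha=2.2,beta=15))
cv2.imwrite("pics/c9.png",np.hstack(t))
E
```

```text
time_s: 10.1
eef_pos: [0.5458, 0.3161, 0.0929]
eef_rot: [0.135, 0.695, 0.135, -0.693]
wrist_force: [0.6, 0.2, -1.4]
opening: 0.309
time_s: 10.6
eef_pos: [0.545, 0.3159, 0.2316]
eef_rot: [0.135, 0.695, 0.135, -0.693]
wrist_force: [-0.1, 0.8, -2.2]
opening: 0.304
[0.54502754 0.31588169 0.23163341] [-0.07328681  0.807115   -2.15096907] 0.30407376717290246
181 260
105 148
```

View pics/c9.png

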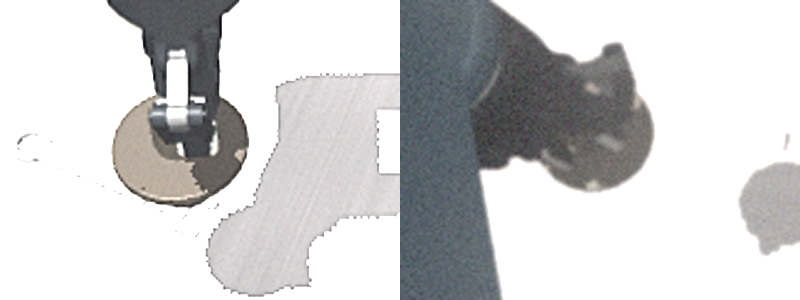

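The plug is held: it is up with the gripper, head level, and the wrist force has changed by about −2 N. Head centre is about (172.8,258.5) side and (103.9,141.3) top. I'll triangulate it and plan the carry.

Run:
```python
from h import *
H,e=tri((172.8,258.5),(103.9,141.3));P=status.get_obs()["eef_pos"]
print(H,e,"offset head-TCP",(H-P)*1000)
# target: head top 0.30 above? carry at current height
B=np.array([.582,-.211]);off=H-P
T=np.array([*(B-off[:2]),P[2]]);print(T,rel(T))
```

```text
[0.55714627 0.31873171 0.23412986] 0.0002137060362595162 offset head-TCP [13.75574286  3.46070815  5.92531974]
[ 0.56824426 -0.21446071  0.22820454] [5.000e-01 5.003e+02 1.758e+02]
```

```bash
python3 -m jog '[-25,30,10,0,0,-25,80,28,0,0,-25,130,46,0,0,-25,180,63,0,0,-25,230,81,0,0]'; python3 -m jog '[0,50,18,0,0,0,95,34,0,0,0,140,50,0,0,0,185,66,0,0,0,215,77,0,0]'; python3 -c "
from h import *;print(rel((.568,-.214,.25)))"
```

```text
time_s: 11.2
eef_pos: [0.5538, 0.0827, 0.2525]
eef_rot: [-0.135, -0.693, -0.136, 0.695]
wrist_force: [1.6, -0.3, -2.4]
opening: 0.307
time_s: 11.7
eef_pos: [0.5631, -0.1467, 0.2524]
eef_rot: [-0.134, -0.693, -0.135, 0.695]
wrist_force: [0.1, 0.5, -1.4]
opening: 0.307
[ 2.3 64.3 20.6]
```

```bash
python3 -m jog '[0,30,10,0,0,0,55,18,0,0,0,55,18,0,0,0,55,18,0,0,0,55,18,0,0]';python3 - <<'E'
from h import *
s=status.get_obs();t=[];P=s["eef_pos"];print(P,s["wrist_force"],s["opening"],rel((.568,-.214,.25)))
for n,(u,v) in (("side",(264,80)),("top",(420,140))):
    im=optics.camera(n)[:,:,::-1].copy();cv2.imwrite(f"pics/{n}7.png",im)
    t.append(cv2.convertScaleAbs(cv2.resize(im[v-60:v+60,u-80:u+80],(400,300),interpolation=cv2.INTER_CUBIC),alpha=2,beta=15))
cv2.imwrite("pics/c10.png",np.hstack(t))
E
```

```text
time_s: 12.2
eef_pos: [0.568, -0.2003, 0.2536]
eef_rot: [-0.135, -0.693, -0.136, 0.695]
wrist_force: [-0.3, 0.5, -2.1]
opening: 0.308
[ 0.56799114 -0.20033724  0.25361212] [-0.27990499  0.46340817 -2.05084401] 0.30755751069120624 [ 3.6 12.7  5.1]
```

View pics/c10.png

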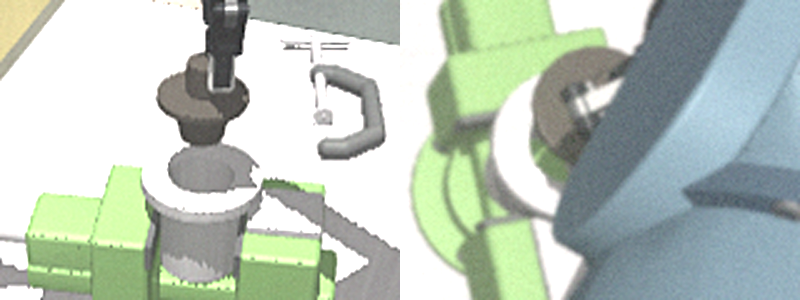

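The plug hangs level above the pipe; the near finger is right of the knob centre, so the grip is off-centre but holding. Head centre is about (265.3,58) side and (418,124) top. I'll compute the shift to the bore.

Run:
```python
from h import *
H,e=tri((265.3,58.1),(418.1,123.7));print(H,e)
s,M=axes();print(M.T@(np.array([.582,-.211,H[2]])-H)*1000, (H-s["eef_pos"])*1000)
for z in(.25,.26,.27):print(plane("side",(265.3,58.1),z),plane("top",(418.1,123.7),z))
im=cv2.imread("pics/top7.png");h=cv2.cvtColor(im,cv2.COLOR_BGR2HSV);v=im.astype(int)
b,r=v[...,0],v[...,2];m=((r-b>6)&(v[...,1]-r<8)&(r<130)).astype(np.uint8);w=np.zeros_like(m);w[90:155,385:440]=1;m=cv2.medianBlur(m*w,3)
cs,_=cv2.findContours(m,cv2.RETR_EXTERNAL,cv2.CHAIN_APPROX_NONE);c=max(cs,key=cv2.contourArea);print(cv2.boundingRect(c))
c=c[:,0]; 
k=c[(c[:,0]<425)&((c[:,1]<110)|(c[:,0]<405))];A=np.c_[2*k,np.ones(len(k))];x=np.linalg.lstsq(A,(k**2).sum(1),rcond=None)[0];print(x[:2],np.sqrt(x[2]+x[0]**2+x[1]**2))
im=cv2.imread("pics/side7.png").astype(int);m=((im[...,2]-im[...,0]>3)&(im[...,2]<95)&(im[...,2]>=im[...,1])).astype(np.uint8);w=np.zeros_like(m);w[40:80,235:295]=1
cs,_=cv2.findContours(m*w,cv2.RETR_EXTERNAL,cv2.CHAIN_APPROX_NONE);c=max(cs,key=cv2.contourArea);print(cv2.boundingRect(c))
```

```text
[ 0.57717183 -0.19294438  0.26525866] 0.0025442197627594176
[-1.76436911e-02  1.85442807e+01  2.32937097e+00] [ 8.76889703  7.29844048 10.81033887]
[ 0.5825726  -0.21601389  0.25      ] [ 0.58317644 -0.19869434  0.25      ]
[ 0.57813873 -0.20066692  0.26      ] [ 0.58010695 -0.19491099  0.26      ]
[ 0.57370485 -0.18531996  0.27      ] [ 0.57703747 -0.19112765  0.27      ]
(394, 99, 33, 39)
[413.95686055 119.77622862] 18.585150500073976
(247, 41, 37, 38)
```

```bash
python3 -m jog '[0,16,2,0,0,15,16,2,0,0,33,16,2,0,0,33,16,2,0,0,33,16,2,0,0]';python3 - <<'E'
from h import *
s=status.get_obs();t=[];P=s["eef_pos"];print(P,s["wrist_force"],s["opening"])
for n,(u,v) in (("side",(264,85)),("top",(410,138))):
    im=optics.camera(n)[:,:,::-1].copy();cv2.imwrite(f"pics/{n}8.png",im)
    t.append(cv2.convertScaleAbs(cv2.resize(im[v-45:v+45,u-60:u+60],(400,300),interpolation=cv2.INTER_CUBIC),alpha=1.6,beta=10))
cv2.imwrite("pics/c11.png",np.hstack(t))
E
```

```text
time_s: 12.8
eef_pos: [0.5722, -0.2168, 0.221]
eef_rot: [-0.135, -0.694, -0.136, 0.695]
wrist_force: [0.9, 0.0, -1.7]
opening: 0.303
[ 0.57224884 -0.21678149  0.22104292] [ 0.94811416  0.02337566 -1.67666187] 0.30333405114696776
```

View pics/c11.png

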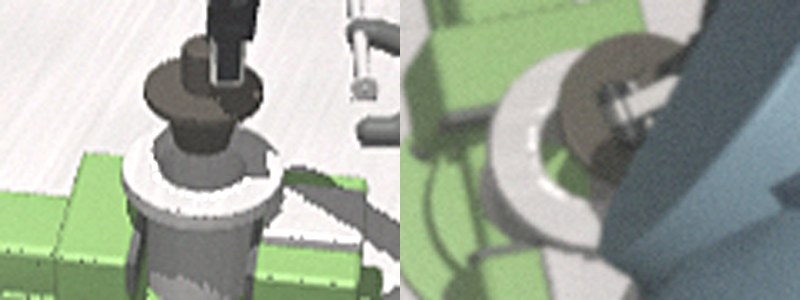

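The plug is still level over the mouth. Head centre is about (265,66) side and (420.5,126) top, both picked by eye. I'm past the picture budget, so from here I'll use numbers only.

Run:
```python
from h import *
for b in((420.5,126),(421.8,127.3),(419.7,125.2)):
    H,e=tri((264.9,66.1),b);s,M=axes();print(H,e,M.T@(np.array([.582,-.211,H[2]])-H)*1000,(H-s["eef_pos"])*1000)
print("expected head at .23", proj("side",[.582,-.211,.23]),proj("top",[.582,-.211,.23]))
print(plane("side",(264.9,66.1),.232),plane("top",(420.5,126),.232))
```

```text
[ 0.58201882 -0.20787648  0.23557071] 0.003252062834617222 [1.69441695e-03 2.88791931e+00 1.19023628e+00] [ 8.92376278  9.40309725 12.89155351]
[ 0.58165485 -0.21065727  0.23349135] 0.0009028415297047977 [ 0.00052053  0.44725151 -0.19121327] [ 8.5597889   6.62230841 10.81219094]
[ 0.58223592 -0.20616113  0.23686062] 0.004690522650100269 [2.42569048e-03 4.39624916e+00 2.03551680e+00] [ 9.14086304 11.11844739 14.18146141]
expected head at .23 [[264.54915913  67.29071283]] [[421.21037887 127.98283081]]
[ 0.58181251 -0.21275899  0.232     ] [ 0.58477905 -0.20921984  0.232     ]
```

Aligned within about 3 mm, with the foot about 21 mm above the mouth. Lowering now while holding the plug.

```bash
python3 -m jog '[10,1,0,0,0,20,1,0,0,0,28,1,0,0,0,36,1,0,0,0,36,1,0,0,0]'
```

```text
time_s: 13.4
eef_pos: [0.5721, -0.2175, 0.184]
eef_rot: [-0.134, -0.693, -0.136, 0.695]
wrist_force: [-0.7, 0.6, -1.6]
opening: 0.31
```

```bash
python3 -m jog '[4,0,0,0,0,8,0,0,0,0,12,0,0,0,0,12,0,0,0,0,12,0,0,0,0]'
```

```text
time_s: 13.9
eef_pos: [0.5731, -0.2181, 0.174]
eef_rot: [-0.135, -0.694, -0.135, 0.694]
wrist_force: [-0.1, 0.3, -1.5]
opening: 0.307
```

```bash
python3 -m jog '[2,0,0,0,0,4,0,0,0,0,6,0,0,0,0,6,0,0,0,0,6,0,0,0,0]'; python3 -m jog '[2,0,0,0,0,4,0,0,0,0,4,0,0,0,0,4,0,0,0,0,4,0,0,0,0]'
```

```text
time_s: 14.4
eef_pos: [0.573, -0.2181, 0.1679]
eef_rot: [-0.135, -0.694, -0.135, 0.694]
wrist_force: [-0.7, 0.1, -2.3]
opening: 0.307
time_s: 14.9
eef_pos: [0.5733, -0.2181, 0.1663]
eef_rot: [0.136, 0.694, 0.135, -0.694]
wrist_force: [-5.2, 3.5, 10.7]
opening: 0.307
```

Contact at TCP z=0.166, with 13 N more upward force. From the grasp height (TCP 0.030 with the foot at 0), seated should be 0.136+0.030=0.166, so it matches. I'll release and lift clear.

```bash
python3 -m jog '[0,0,0,0,40,0,0,0,0,100,0,0,0,0,100,0,0,0,0,100,-2,0,0,0,100]'; python3 -m jog '[-20,0,0,0,100,-60,0,0,0,100,-100,0,0,0,100,-120,0,0,0,100,-120,0,0,0,100]'; python3 -m jog '[0,-50,0,0,100,0,-100,0,0,100,0,-150,0,0,100,0,-200,0,0,100,0,-200,0,0,100]';python3 - <<'E'
from h import *
t=[]
for n,(u,v) in (("side",(264,85)),("top",(410,138))):
    im=optics.camera(n)[:,:,::-1].copy();cv2.imwrite(f"pics/{n}9.png",im)
    t.append(cv2.convertScaleAbs(cv2.resize(im[v-45:v+45,u-60:u+60],(400,300),interpolation=cv2.INTER_CUBIC),alpha=1.6,beta=10))
for n,z in(("side",.178),("top",.178)):print(n,"expect head",proj(n,[.582,-.211,z]),"knob top",proj(n,[.582,-.211,.208]))
a=[cv2.imread(f"pics/{n}{i}.png") for n in("side",) for i in(0,9)]
print("small plug diff",[np.abs(a[0][250:278,262:294].astype(int)-a[1][250:278,262:294]).mean()])
cv2.imwrite("pics/c12.png",np.hstack(t))
E
```

```text
time_s: 15.4
eef_pos: [0.5728, -0.218, 0.1655]
eef_rot: [-0.135, -0.694, -0.135, 0.694]
wrist_force: [0.2, 0.2, 0.1]
opening: 0.999
time_s: 15.9
eef_pos: [0.5748, -0.2191, 0.2906]
eef_rot: [0.137, 0.696, 0.133, -0.692]
wrist_force: [0.6, 0.4, -0.3]
opening: 0.996
time_s: 16.4
eef_pos: [0.4954, -0.0277, 0.2846]
eef_rot: [-0.136, -0.693, -0.138, 0.694]
wrist_force: [-0.2, 0.2, 1.1]
opening: 1.004
side expect head [[263.77346703  86.94374917]] knob top [[264.21407833  75.77773098]]
top expect head [[410.06541684 136.37116647]] knob top [[416.28579553 131.6888713 ]]
small plug diff [np.float64(2.197544642857143)]
```

View pics/c12.png

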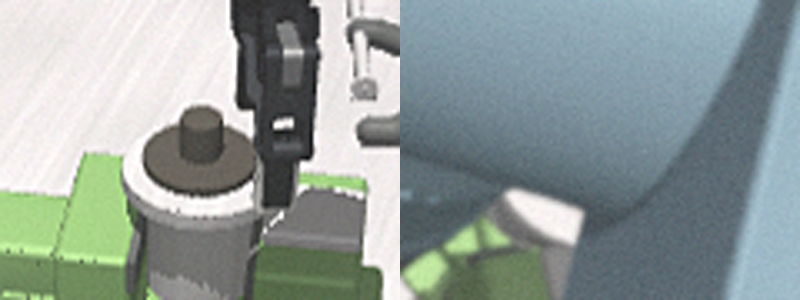

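The side view shows the plug's head flat on the flange, knob up. Knob top is at about (264.5,75) against (264.2,75.8) expected, and head at about (264,87) against (263.8,86.9). The arm hides the plug in the top view. The gripper is clear, so I'm handing in.

```bash
python3 -c "
from bench import hand_in,status
s=status.get_obs();print(s['time_s'],abs(s['dq']).max(),s['wrist_force']);hand_in()"
```

```text
16.5 0.04122515480995458 [ 0.18901717 -0.10614523  0.38194014]
the job is handed in; nothing more can be done
```

The larger plug sits in the pipe with its head on the flange, and I handed the job in at 16.5 s. `hand_in()` gives no verdict, so this rests on my own checks.

**What I did:** I gripped the plug by its knob on the third try. I carried it over the vise and lowered it into the bore still gripped until contact. Then I released it and backed the arm away.

**Final checks:**
- **Seating:** contact came at the predicted height (TCP z 0.166 m, about 13 N more upward force). In the last side picture the plug is level, with head and knob top within about 1 px of where a centred plug should be.
- **Held on entry:** the foot was about 15 mm or more inside the pipe while gripped, by my height estimate. The opening stayed at 31% throughout.
- **Smaller plug:** its patch in the side picture is unchanged from the start beyond image noise.
- **Gripper:** it was clear of everything, with wrist force near zero.

**What failed or disagreed:**
- **Missed grasps:** the first two closings shut on nothing. The fingertips appeared to be about 20 mm higher than the reported TCP. The first miss pressed on the plug with about 27 N, but it stayed in place.
- **Off-centre grip:** the sideways TCP offset I saw in the pictures varied with the pose, and I never explained it. I ended up gripping the knob off-centre by about 10 mm.
- **Top view:** the arm hid the plug in the last top picture, so the final check rests on the side view and the contact height.
- **Picture budget:** I viewed 14 pictures instead of 10.

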